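Clip a temperature sensor on a test piece and hold a gap probe over its target

ROBOT

A 7-joint arm with a two-finger parallel gripper is mounted at the origin on the work surface. World frame = base frame: x ahead of the robot, y to its left, z up, the work surface at z = 0. Lengths are in m, angles in rad, forces in N, time in s.
With the tool pointing down it reaches from about 0.35 to 0.9 m from the base axis. Payload 19.9 kg.
Tool frame: the origin (TCP) lies midway between the tips of the shut fingers; the grasp point (between the pads) lies 19 mm behind it; z points along the fingers, x is the direction in which the jaws open and shut, and the axes are right-handed (so a half turn about z gives the same grasp; the last joint's range is limited). The gripper opens to 94 mm and grips with 3 to 60 N. Pads are 16 mm wide; open, the fingers measure 119 mm over their backs; the gripper's body (75 mm by 177 mm) begins 78 mm behind the grasp point.
Start: joints at [1.216, 0.417, -0.01, 1.614, 0.005, 1.111, -0.053], TCP at [0.192, -0.595, 0.205] pointing down, gripper open.
Joint ranges: [-2.81, 2.81], [-0.39, 2.02], [-1.27, 1.25], [0.06, 2.57], [-1.19, 4.33], [0.19, 2], [-2.82, 2.82]. Speed limits (rad/s): [1.89, 1.89, 2.39, 2.39, 3.01, 3.01, 3.01].

INTERFACE

Orientations are given as a 3x3 rotation matrix whose columns are the frame's x, y, z axes.
In Python, from station import robot gives the robot as it stands.
- The arm moves only by the tool step_arm, never from a script. Its argument "increments" is one flat list of numbers, 7 for each row, row after row: the shift along the tool's x, y, z in m, then the turn, a rotation vector about the tool's x, y, z in rad, then the finger opening in m, from 0 to 0.094. In form: [dx, dy, dz, ax, ay, az, claw, dx, dy, dz, ax, ay, az, claw, ...]. A call has 1 to 20 rows; each row shifts and turns the commanded pose from where the row before left it, along the tool's axes as they then stand; what a row does not reach is not made up. A row lasts 1/12 s, in which the tool goes at most 41.7 mm and 7.16 degrees, less where a joint would pass 70% of its speed; a pose out of reach is approached as far as the arm can. A call with a gripper value outside its range is refused whole. The fingers move at their own pace and stop on an object; the grip force is fixed at half the most. Time passes only in rows, so rows that do not move let the fingers close. It gives the time, the measured TCP pose, the force and the opening at its end, in the units of the state.
- robot.get_obs(): the state, without advancing time (a new reading comes with each control period).
- robot.snapshot(name): name is "scene" or "side" or "wrist"; returns a dict with "image" (420x560x3 uint8, red, green, blue), "depth" (420x560 float32, m along the optical axis (not along the pixel's ray), 0 where there is no reading), "fx", "fy", "cx", "cy" (pixels), "rvec" (rotation vector, rad) and "tvec" (3), from world to camera coordinates, as OpenCV has them; the wrist camera has in their place "mount" (4x4, takes a point from camera to tool coordinates, whose origin is the TCP and whose axes are the tool frame's). Camera axes: x right, y down, z forward; pixel columns grow to the right and rows downward; lengths in m; the calibration is good to about 2 mm. A picture is of the moment at which its call begins: read the wrist's pose just before it.
- robot.hand_in(): hands the job in, once; it reports no verdict.
The state is a dict: "time": time; "q": joint angles; "qd": joint speeds; "effort": joint torques, N m; "eef_pos": TCP position; "eef_rot": TCP orientation; "force": force on the tool from outside, world axes, zero at the start; "ft_torque": the same for the moment, N m; "opening": finger opening in m.
Only numpy, scipy, OpenCV 4.12 (cv2) and the standard library are available. Lean on these libraries where they do the work, as an engineer would, in place of code of your own. Each camera call takes 0.05 s, during which the arm holds its last target.

TASK

Squeeze the orange cordless temperature clip off its stand and clip it onto the top edge of the thin blue upright fin of the test piece in the vise, well down over the edge, and let go of it. Then take the yellow gap probe out of its holder, carry it over the vise without ever touching the vise or test piece with it, and hold it upright with its brass nose centred about 8 mm above the copper disc, not touching. Finish while still holding the probe there, steady, and leave the other things on the bench where they are.

Things in the scene. Friction and masses are not known exactly. Their poses are not given: they have to be found in the camera images.
- clip_grip (a point): Squeeze point between the wings of the orange sprung clip, 58 mm above its jaw tips. z up (jaws down, wings up), y = squeezing direction (wings at +y and -y), x along the hinge pin. 74 mm tall, 20 mm wide along x, white sensor pod at +x, 44 g; hinge 32 mm above the tips, wings from there to the top. Starts clipped on the stand's plate, tips 18 mm below its edge.
- clip_tips (a point): Middle between the clip's jaw tips, at its very bottom; same frame as clip_grip. Released on a 4 mm plate the jaws pinch it with about 5 N from each side. There is room for 26 mm of plate between the jaws above the tips.
- clip_left (a joint): Opening of the clip's +y half (the other half mirrors it): 0 rad = pinching a 4 mm plate, wings splayed to 34 mm over their tops and 29 mm at the squeeze point; 0.2 rad = fully squeezed against a stop (takes about 9 N), wings parallel, 18 mm over their outsides, jaws 15 mm apart.
- clip_stand: White base 80 x 60 x 15 mm with an upright aluminium plate 4 mm thick (along its y), 44 mm wide (along its x), top edge 65 mm above the bench. Origin under the base's centre. Fixed.
- fin_top (a point): Middle of the top edge of the blue upright fin on the test piece. The fin is 4 mm thick (along its frame's y), 44 mm wide (along x), its top edge is 105 mm above the bench and stands 55 mm above the blue block. The nearer vise jaw's face is 13 mm away on the +y side, its top 30 mm below the fin's top edge.
- target (a point): Centre of the upper face of the copper disc (24 mm across, 3 mm thick) on the blue block, 53 mm above the bench; z up, y towards the fin, which is 77 mm away. 20 mm to the -y side begins the fixed vise jaw: 35 mm thick, top 22 mm above the disc, with a clamp stud at its middle (26 mm wide foot, 16 mm wide above) whose top is 48 mm above the disc.
- vise: Steel vise, fixed, origin under its centre on the bench, long axis y. Bed 85 x 210 x 30 mm, jaws to 75 mm above the bench, stud on the -y jaw to 101 mm, screw with a black nut out of the +y jaw to y = 134 mm. It grips the blue test piece (54 x 110 mm, top at 50 mm) with its fin and copper disc.
- probe_grip (a point): Middle of the yellow gap probe's grip, on its axis, 88 mm above its nose tip. Frame z along the probe, up. Round body 28 mm across from 20 to 118 mm above the nose tip, red cap to 120 mm; brass nose 12 mm across and 20 mm long at the bottom. 110 to 220 g.
- probe_tip (a point): Centre of the end face of the probe's brass nose; same frame as probe_grip. In the holder it stands 10 mm above the bench.
- probe_stand: Grey holder block 70 x 70 x 45 mm, fixed, origin under its centre. The probe stands upright in it, its yellow body in a 33 mm wide recess 15 mm deep, its nose in a smaller hole below: lift it straight up.
- screwdriver: Bystander, to be left alone: screwdriver with a red handle, 170 mm long, lying down; origin under its centre.
- mouse: Bystander, to be left alone: round grey computer mouse, 60 mm across, 34 mm high; origin under its centre.
- weight: Bystander, to be left alone: brass calibration weight with a knob, 40 mm across, 64 mm high; origin under its centre.
- bush: Bystander, to be left alone: steel ring, 44 mm outside, 30 mm high; origin under its centre.
- cleaner: Bystander, to be left alone: white bottle with a red cap, 52 mm across, 130 mm high; origin under its centre.
- gauge_case: Bystander, to be left alone: wooden gauge case, 70 x 110 x 30 mm; origin under its centre.
Things that resemble listed ones, but are neither listed nor needed, are in the scene too. Leave any purple look-alike of the part that bears clip_grip alone. There is more than one size of the part that bears probe_grip; the job needs the smaller.

How it is judged:
On the way, in this order (a step that is already met when the one before it is completed fails the run):
1. the clip pinches the fin's top edge and has been let go (x of clip_tips in the frame of fin_top between -0.02 and 0.02 m and y of clip_tips in the frame of fin_top between -0.005 and 0.005 m and z of clip_tips in the frame of fin_top between -0.03 and -0.008 m and angle between clip_tips's own z axis and vertical below 0.35 rad and contact force between clip and vise above 2 N and contact force between the fingers and clip below 0.1 N and linear speed of clip below 0.02 m/s), for 0.3 s.
2. the probe is lifted clear out of its holder in the fingers (height (world z) of probe_tip above 0.05 m and contact force between the fingers and probe above 2 N), for 0.1 s.
At the end, for the whole second after the job is handed in: Clip pinching the fin (over 2 N), jaw tips 8 to 30 mm below its edge, within 20 mm of its middle, leaning under 20 degrees, released, still. Probe held in the fingers, still, upright within 0.1 rad, nose within 7 mm of the disc axis, 3 to 14 mm above it, touching neither vise, piece nor clip (all of step 1 and horizontal distance between probe_tip and target below 0.007 m and z of probe_tip in the frame of target between 0.003 and 0.014 m and angle between probe_tip's own z axis and vertical below 0.1 rad and contact force between the fingers and probe above 2 N and contact force between probe and vise below 0.05 N and contact force between probe and clip below 0.05 N and linear speed of probe below 0.01 m/s); the arm keeps its last pose, push and grip.
It fails at once if the probe touches the vise, the test piece or the disc (contact force between probe and vise above 1 N).
It fails at once if one of the other loose things on the bench is moved more than 30 mm (distance of any of screwdriver, mouse, weight, bush, cleaner, gauge_case from where it was at the start of the episode above 0.03 m).
It also fails if it takes over 64 s, if anything falls off the work surface, if the arm or the gripper's body presses on something with over 40 N, if the wrist force passes 120 N, or if a joint passes its speed limit or range.

## Working session

There is one attempt and no reset: what is moved stays moved. The work goes in short steps, Python scripts to look and compute and a tool call to move; the robot and the scene stay as the last step left them, time stands still between calls to the robot, and variables do not carry over. Pictures are saved under pics/ and viewed, and the job is handed in when it is done.

Besides the shell and the picture viewer there is one more tool, called after "Request:" as name(argument=value, ...) on one line, values as JSON. step_arm: Moves the arm, as the interface text tells. Its arguments: {"type":"object","properties":{"increments":{"type":"array","items":{"type":"number"}}},"required":["increments"]}

```bash
ls; mkdir -p pics
cat > h.py <<'E'
import numpy as np, cv2
from station import robot
def snap(n,save=None):
    o=robot.get_obs(); s=robot.snapshot(n); s['obs']=o
    if save: cv2.imwrite('pics/'+save+'.png',s['image'][:,:,::-1]); np.savez('pics/'+save+'.npz',**{k:v for k,v in s.items() if k!='obs'},eef_pos=o['eef_pos'],eef_rot=o['eef_rot'])
    return s
def load(n): 
    return dict(np.load('pics/'+n+'.npz'))
def T(s):
    # cam->world
    if 'mount' in s:
        M=np.eye(4);o=s.get('obs',s);M[:3,:3]=np.array(o['eef_rot']).reshape(3,3);M[:3,3]=o['eef_pos'];return M@s['mount']
    R=cv2.Rodrigues(np.array(s['rvec'],float))[0];M=np.eye(4);M[:3,:3]=R.T;M[:3,3]=-R.T@np.array(s['tvec']).ravel();return M
def cloud(s):
    d=s['depth'];v,u=np.indices(d.shape);M=T(s)
    P=np.stack([(u-s['cx'])/s['fx']*d,(v-s['cy'])/s['fy']*d,d],-1)
    W=P@M[:3,:3].T+M[:3,3];W[d==0]=np.nan;return W
def ray(s,u,v,z):
    M=T(s);r=M[:3,:3]@np.array([(u-s['cx'])/s['fx'],(v-s['cy'])/s['fy'],1]);c=M[:3,3];return c+r*(z-c[2])/r[2]
E
python3 - <<'E'
from h import *
for n in('scene','side','wrist'):
    s=snap(n,n+'0'); print(n,s['fx'],s['cx'],s['cy'],T(s).round(3).tolist())
o=robot.get_obs(); print({k:np.round(v,3).tolist() for k,v in o.items()})
E
```

```text
pics
scene 535.0718129949385 270.2085018563706 206.9856942393539 [[-0.805, 0.371, -0.463, 1.205], [0.593, 0.512, -0.621, 0.866], [0.007, -0.775, -0.632, 0.906], [0.0, 0.0, 0.0, 1.0]]
side 416.6689937350837 280.9492097485785 207.05817728581135 [[-0.726, -0.364, 0.583, -0.083], [-0.687, 0.412, -0.599, 0.773], [-0.022, -0.835, -0.55, 0.752], [0.0, 0.0, 0.0, 1.0]]
wrist 323.81473821654845 281.0561412859617 203.94879008504574 [[0.308, -0.913, -0.268, 0.27], [-0.951, -0.296, -0.084, -0.569], [-0.002, 0.281, -0.96, 0.385], [0.0, 0.0, 0.0, 1.0]]
{'time': 0.15, 'q': [1.217, 0.418, -0.01, 1.614, 0.005, 1.111, -0.053], 'qd': [-0.001, -0.002, 0.002, -0.003, 0.001, 0.0, 0.0], 'effort': [0.001, -85.154, 0.639, -42.614, -0.049, 0.017, 0.0], 'eef_pos': [0.192, -0.594, 0.205], 'eef_rot': [[0.308, -0.951, -0.0], [-0.951, -0.308, 0.001], [-0.001, 0.0, -1.0]], 'force': [0.536, 0.211, 0.161], 'ft_torque': [-0.008, -0.018, -0.03], 'opening': 0.094}
```

View pics/scene0.png

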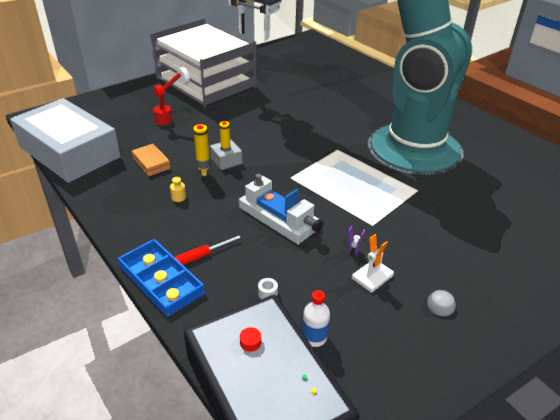

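View pics/side0.png

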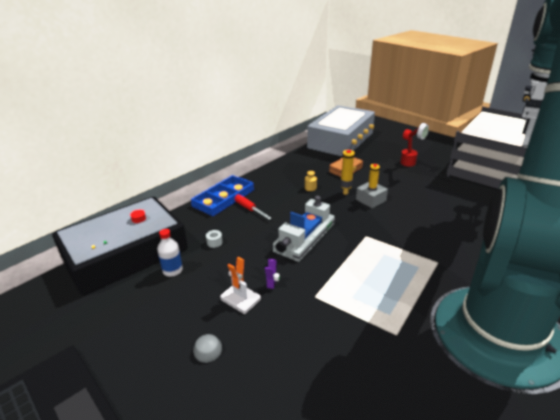

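View pics/wrist0.png

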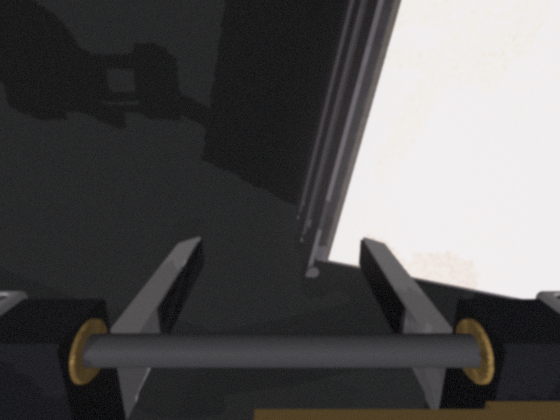

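The scene view shows the orange clip on its white stand at (376,250), and the purple look-alike at (357,238), which I'll leave alone. There are two yellow probes: a taller free-standing one at (202,150), and a shorter one in the grey holder at (226,140). The shorter one fits the description. The vise is at (282,208). I'll enlarge and measure these.

Run:
```python
from h import *
a=load('scene0');b=load('side0')
def crop(s,u0,u1,v0,v1,k): return cv2.resize(s['image'][v0:v1,u0:u1,::-1],None,fx=k,fy=k,interpolation=cv2.INTER_CUBIC)
c1=crop(a,180,440,110,300,3); cv2.imwrite('pics/cropA.png',c1)
c2=crop(b,190,400,140,320,3); cv2.imwrite('pics/cropB.png',c2)
for n,s in(('scene',a),('side',b)):
    W=cloud(s);hsv=cv2.cvtColor(s['image'],cv2.COLOR_RGB2HSV)
    H,S,V=[hsv[...,i].astype(int) for i in range(3)]
    print(n,'table z',np.nanmedian(W[200:350,100:400,2]))
    for nm,m in dict(orange=(H>=4)&(H<=13)&(S>180)&(V>110),yellow=(H>=17)&(H<=30)&(S>150)&(V>90),blue=(H>=100)&(H<=120)&(S>150)&(V>60),purple=(H>=125)&(H<=150)&(S>100)&(V>50)).items():
        N,L,st,ce=cv2.connectedComponentsWithStats(m.astype(np.uint8))
        for i in range(1,N):
            if st[i,4]>25:
                P=W[L==i];P=P[~np.isnan(P[:,0])]
                print(nm,ce[i].round(),st[i,4],'med',np.median(P,0).round(3),'min',np.percentile(P,3,axis=0).round(3),'max',np.percentile(P,97,axis=0).round(3))
```

```text
scene table z 0.001375317956981592
yellow [225. 135.] 233 med [ 0.523 -0.269  0.093] min [ 0.458 -0.406  0.001] max [ 0.531 -0.262  0.13 ]
yellow [200. 129.] 89 med [ 0.611 -0.25   0.154] min [ 0.498 -0.506 -0.   ] max [ 0.624 -0.24   0.158]
yellow [201. 147.] 347 med [ 0.614 -0.244  0.1  ] min [ 0.582 -0.323  0.022] max [ 0.624 -0.237  0.139]
yellow [145. 158.] 140 med [ 0.723 -0.384  0.031] min [ 0.707 -0.442  0.027] max [ 0.738 -0.345  0.035]
yellow [204. 171.] 42 med [ 0.609 -0.251  0.01 ] min [ 0.59  -0.288  0.   ] max [ 0.62  -0.241  0.03 ]
yellow [177. 190.] 313 med [ 0.724 -0.194  0.036] min [ 0.705 -0.215  0.   ] max [ 0.737 -0.183  0.064]
yellow [149. 259.] 58 med [ 0.897 -0.019  0.017] min [ 0.888 -0.032  0.01 ] max [ 0.909 -0.01   0.02 ]
yellow [161. 276.] 65 med [0.901 0.048 0.016] min [0.891 0.036 0.008] max [0.913 0.055 0.02 ]
yellow [173. 295.] 68 med [0.905 0.111 0.016] min [0.896 0.097 0.007] max [0.916 0.119 0.02 ]
blue [548.  22.] 186 med [-0.674 -0.043  0.234] min [-0.681 -0.085  0.221] max [-0.664 -0.005  0.248]
blue [279. 203.] 662 med [0.56  0.035 0.051] min [
[... 662 characters left out ...]
.155]
yellow [374. 176.] 192 med [ 0.514 -0.267  0.091] min [ 0.506 -0.495 -0.003] max [ 0.633 -0.26   0.127]
yellow [310. 181.] 203 med [ 0.716 -0.194  0.028] min [ 0.701 -0.299 -0.003] max [ 0.792 -0.182  0.061]
yellow [345. 190.] 26 med [ 0.604 -0.25   0.014] min [ 0.595 -0.259  0.003] max [ 0.613 -0.237  0.03 ]
blue [221. 195.] 1087 med [0.897 0.059 0.016] min [ 0.844 -0.057 -0.001] max [0.956 0.145 0.029]
blue [304. 221.] 345 med [0.54  0.038 0.05 ] min [ 0.522 -0.052 -0.001] max [0.641 0.073 0.103]
blue [171. 263.] 214 med [0.7   0.384 0.041] min [0.694 0.352 0.022] max [0.725 0.4   0.058]
purple [270. 272.] 290 med [0.482 0.241 0.039] min [ 0.469  0.159 -0.002] max [0.556 0.253 0.072]
```

View pics/cropA.png

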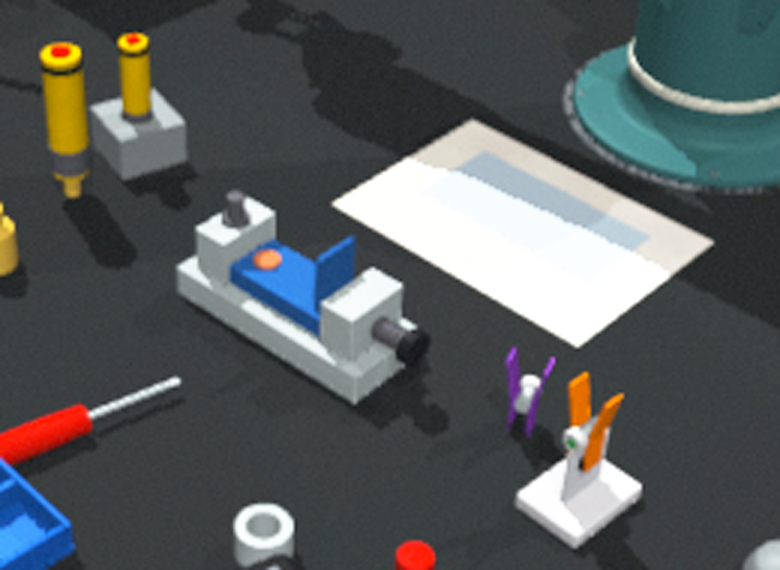

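View pics/cropB.png

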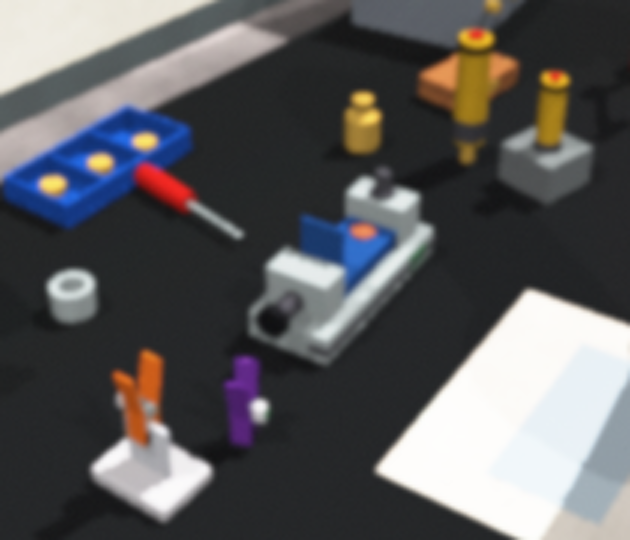

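Confirmed: the short probe sits in the grey holder, and the orange clip is on the white stand. Next I'll get rough poses from the depth clouds.

Run:
```python
from h import *
def rect(P):
    r=cv2.minAreaRect((P[:,:2]*1000).astype(np.float32)); return [np.round(x,1) for x in r]
for n in('scene0','side0'):
    s=load(n);W=cloud(s).reshape(-1,3);hsv=cv2.cvtColor(s['image'],cv2.COLOR_RGB2HSV).reshape(-1,3).astype(int)
    H,S,V=hsv.T
    def sel(c,r,zl,zh): return (np.hypot(W[:,0]-c[0],W[:,1]-c[1])<r)&(W[:,2]>zl)&(W[:,2]<zh)
    print(n)
    blue=(H>=100)&(H<=125)&(S>130)
    print('fin',rect(W[sel((.55,.03),.1,.062,.11)&blue]),'n',(sel((.55,.03),.1,.062,.11)&blue).sum())
    print('block',rect(W[sel((.55,.03),.15,.045,.055)&blue]))
    cop=(H<20)&(S>80)&(V>120); m=sel((.55,.0),.1,.045,.06)&cop; print('disc',m.sum(),np.median(W[m],0).round(3), rect(W[m]))
    print('vise bed',rect(W[sel((.55,.02),.17,.024,.034)&(S<60)]))
    print('jaw top',rect(W[sel((.55,.02),.17,.070,.080)&(S<60)]))
    print('stand',rect(W[sel((.5,.31),.09,.010,.019)&(S<60)&(V>100)]))
    org=(H>=3)&(H<=18)&(S>150);m=sel((.5,.31),.09,.06,.13)&org
    print('clip',m.sum(),rect(W[m]))
    print('clip top',rect(W[m&(W[:,2]>.107)]),W[m,2].max())
    print('plate',rect(W[sel((.5,.31),.09,.025,.06)&(S<60)]))
    yel=(H>=17)&(H<=30)&(S>130);m=sel((.52,-.27),.05,.07,.118)&yel; print('probe',np.median(W[m],0),rect(W[m]))
    red=((H<6)|(H>174))&(S>150);m=sel((.52,-.27),.05,.115,.14)&red; print('cap',m.sum(),np.median(W[m],0))
    print('holder',rect(W[sel((.52,-.27),.08,.038,.05)&(S<60)]))
    m=sel((.61,-.25),.05,.14,.18)&red; print('bigcap',m.sum(),np.median(W[m],0))
```

```text
scene0
fin [array([542.1,  65.2]), array([46.6,  8.5]), np.float64(9.2)] n 187
block [array([549.9,  21.3]), array([ 57. , 101.5]), np.float64(8.9)]
disc 39 [ 0.558 -0.008  0.053] [array([556.8, -10.2]), array([20.8, 18.1]), np.float64(54.0)]
vise bed [array([551.5,  35.2]), array([ 87. , 239.1]), np.float64(11.8)]
jaw top [array([549.1,  23.8]), array([ 69.5, 183.9]), np.float64(10.2)]
stand [array([506.3, 291.4]), array([ 84.9, 121.5]), np.float64(6.6)]
clip 197 [array([505.9, 321.5]), array([25.3, 35.7]), np.float64(8.9)]
clip top [array([505.6, 321.4]), array([25.1, 35.2]), np.float64(10.1)] 0.12374875505676386
plate [array([485.9, 279.9]), array([113.3,  42. ]), np.float64(69.4)]
probe [ 0.52405521 -0.26811934  0.09532887] [array([ 523.2, -271.1]), array([21.1, 27.8]), np.float64(47.5)]
cap 3 [ 0.52021856 -0.27194062  0.13151387]
holder [array([ 535.7, -279.6]), array([ 82.1, 113.2]), np.float64(85.8)]
bigcap 13 [ 0.61145764 -0.25449283  0.15947438]
side0
fin [array([544.1,  67.1]), array([44.6,  7.8]), np.float64(11.1)] n 155
block [array([552.,  17.]), array([54.2, 89.2]), np.float64(12.1)]
disc 25 [ 0.558 -0.011  0.052] [array([557.3, -10.7]), array([18.5, 19.9]), np.float64(60.1)]
vise bed [array([551.1,  25. ]), array([ 85.6, 215.2]), np.float64(10.2)]
jaw top [array([550.7,  27.2]), array([ 66.5, 184.5]), np.float64(10.9)]
stand [array([503.7, 322.5]), array([81.4, 62.4]), np.float64(4.6)]
clip 197 [array([507.4, 324.2]), array([22.4, 34.8]), np.float64(6.8)]
clip top [array([507.4, 324.2]), array([20.4, 34.8]), np.float64(6.9)] 0.12061122237620159
plate [array([483.8, 282.3]), array([115.5,  38.5]), np.float64(66.1)]
probe [ 0.51300111 -0.26579727  0.09327799] [array([ 515.4, -269.7]), array([28.1, 17.3]), np.float64(36.9)]
cap 0 [nan nan nan]
holder [array([ 537.2, -275. ]), array([ 73.7, 110.8]), np.float64(86.1)]
bigcap 2 [ 0.6091828  -0.2588144   0.15745586]
  return _methods._mean(a, axis=axis, dtype=dtype,
  ret = um.true_divide(
```

Request:
step_arm(increments=[0, 0, -0.036, 0, 0, 0, 0.094, 0, 0, -0.036, 0, 0, 0, 0.094, 0, 0, -0.036, 0, 0, 0, 0.094, -0.0178, -0.0251, 0, 0, 0, 0, 0.094, -0.0178, -0.0251, 0, 0, 0, 0, 0.094, -0.0178, -0.0251, 0, 0, 0, 0, 0.094, -0.0178, -0.0251, 0, 0, 0, 0, 0.094, -0.0178, -0.0251, 0, 0, 0, 0, 0.094, -0.0178, -0.0251, 0, 0, 0, 0, 0.094, -0.0178, -0.0251, 0, 0, 0, 0, 0.094, -0.0178, -0.0251, 0, 0, 0, 0, 0.094, -0.0178, -0.0251, 0, 0, 0, 0, 0.094, -0.0178, -0.0251, 0, 0, 0, 0, 0.094, -0.0178, -0.0251, 0, 0, 0, 0, 0.094, -0.0178, -0.0251, 0, 0, 0, 0, 0.094, -0.0178, -0.0251, 0, 0, 0, 0, 0.094, -0.0178, -0.0251, 0, 0, 0, 0, 0.094])

```text
time: 1.57
eef_pos: [0.4506, -0.248, 0.3134]
eef_rot: [[0.308, -0.951, -0.0], [-0.951, -0.308, 0.0], [-0.0, 0.0, -1.0]]
force: [0.1, -0.5, 0.3]
opening: 0.0938
```

Request:
step_arm(increments=[-0.0292, -0.0127, 0, 0, 0, 0, 0.07, -0.0292, -0.0127, 0, 0, 0, 0, 0.07, -0.0292, -0.0127, 0, 0, 0, 0, 0.07, -0.0292, -0.0127, 0, 0, 0, 0, 0.07, -0.0292, -0.0127, 0, 0, 0, 0, 0.07, -0.0292, -0.0127, 0, 0, 0, 0, 0.07, -0.0292, -0.0127, 0, 0, 0, 0, 0.07, -0.0292, -0.0127, 0, 0, 0, 0, 0.07, -0.0292, -0.0127, 0, 0, 0, 0, 0.07, -0.0292, -0.0127, 0, 0, 0, 0, 0.07, -0.0292, -0.0127, 0, 0, 0, 0, 0.07, -0.0292, -0.0127, 0, 0, 0, 0, 0.07, -0.0292, -0.0127, 0.0105, 0, 0, 0, 0.06, -0.0292, -0.0127, 0.0105, 0, 0, 0, 0.06, -0.0292, -0.0127, 0.0105, 0, 0, 0, 0.06, -0.0292, -0.0127, 0.0105, 0, 0, 0, 0.06, -0.0292, -0.0127, 0.0105, 0, 0, 0, 0.06, -0.0292, -0.0127, 0.0105, 0, 0, 0, 0.06, 0, 0, 0, 0, 0, 0.105, 0.06, 0, 0, 0, 0, 0, 0.105, 0.06])

```text
time: 3.23
eef_pos: [0.5047, 0.3228, 0.249]
eef_rot: [[0.101, -0.995, -0.003], [-0.995, -0.101, 0.0], [-0.0, 0.003, -1.0]]
force: [0.4, 0.1, -0.3]
opening: 0.0599
```

Run:
```python
from h import *
s=snap('wrist','w1'); print(s['obs']['eef_pos'],s['obs']['q'])
```

```text
[0.50473718 0.32280401 0.24903697] [-0.12547419  0.40334791 -0.65077531  1.61140084  0.25434904  1.21563074
 -2.29643388]
```

View pics/w1.png

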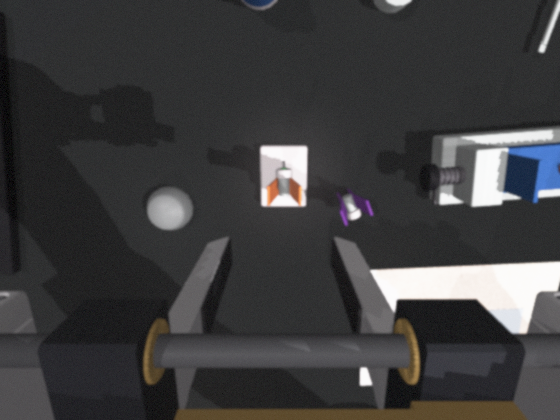

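The wrist view shows the orange clip at about (285,190) on its white stand. The purple one is at (353,207) to the right, and the vise is at far right. Measuring.

```bash
cat > m1.py <<'E'
from h import *
import sys
s=load(sys.argv[1]);W=cloud(s);hsv=cv2.cvtColor(s['image'],cv2.COLOR_RGB2HSV).astype(int);H,S,V=[hsv[...,i] for i in range(3)]
u0,u1,v0,v1=map(int,sys.argv[2:6])
cv2.imwrite('pics/'+sys.argv[1]+'c.png',cv2.resize(s['image'][v0:v1,u0:u1,::-1],None,fx=5,fy=5,interpolation=cv2.INTER_CUBIC))
m=(H>=3)&(H<=18)&(S>140)&(V>60); w=np.zeros_like(m);w[v0:v1,u0:u1]=1;m&=w
N,L,st,ce=cv2.connectedComponentsWithStats(m.astype(np.uint8))
for i in range(1,N):
    if st[i,4]>15:
        P=W[L==i];q=P[P[:,2]>.10];print(st[i],'z range',np.nanpercentile(P[:,2],[3,97]).round(3),'top pts med',np.nanmedian(q,0).round(4), cv2.minAreaRect((q[~np.isnan(q[:,0]),:2]*1000).astype(np.float32)))
w2=(S<70)&(V>100)&w&(W[...,2]>.008)&(W[...,2]<.02)
print('stand base',cv2.minAreaRect((W[w2][:,:2]*1000).astype(np.float32)))
# stand outline by image rect, ray at z=.015
wm=((V>120)&(S<70)&w).astype(np.uint8);cs,_=cv2.findContours(wm,cv2.RETR_EXTERNAL,2);c=max(cs,key=cv2.contourArea)
print('stand rect px',cv2.minAreaRect(c));print([ray(s,*p,.015)[:2].round(4).tolist() for p in cv2.boxPoints(cv2.minAreaRect(c))])
E
python3 m1.py w1 240 330 130 220
```

```text
[268 180  10  23 133] z range [0.091 0.121] top pts med [0.5055 0.3331 0.1144] ((504.7900085449219, 333.32281494140625), (16.662246704101562, 5.5240159034729), 5.650400161743164)
[291 181   9  22 126] z range [0.086 0.12 ] top pts med [0.5066 0.3073 0.1124] ((506.7374267578125, 307.7171936035156), (15.506842613220215, 4.324357032775879), 6.705597400665283)
stand base ((502.3209533691406, 319.6524658203125), (79.84171295166016, 60.10578155517578), 5.695016384124756)
stand rect px ((283.5, 175.5), (61.0, 47.0), 90.0)
[[0.5391, 0.3536], [0.5452, 0.2946], [0.4652, 0.2845], [0.4588, 0.3469]]
```

```bash
sleep 1
```

```text
(no output)
```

View pics/w1c.png

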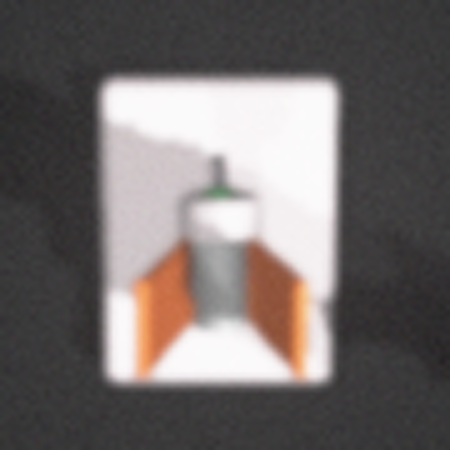

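Request:
step_arm(increments=[0.0025, -0.0005, 0.02, 0, 0, 0, 0.052, 0, 0, 0.025, 0, 0, 0, 0.052, 0, 0, 0.025, 0, 0, 0, 0.052, 0, 0, 0.025, 0, 0, 0, 0.052, 0, 0, 0.025, 0, 0, 0, 0.052, 0, 0, 0.023, 0, 0, 0, 0.052, 0, 0, 0.012, 0, 0, 0, 0.052, 0, 0, 0.008, 0, 0, 0, 0.052, 0, 0, 0, 0, 0, 0, 0.052, 0, 0, 0, 0, 0, 0, 0.052])

```text
time: 4.12
eef_pos: [0.5068, 0.3189, 0.0882]
eef_rot: [[0.103, -0.995, 0.0], [-0.995, -0.103, 0.0], [-0.0, -0.001, -1.0]]
force: [-0.2, 0.3, 1.0]
opening: 0.0519
```

Run:
```python
from h import *
s=snap('wrist','w2')
```

```text
(no output)
```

View pics/w2.png

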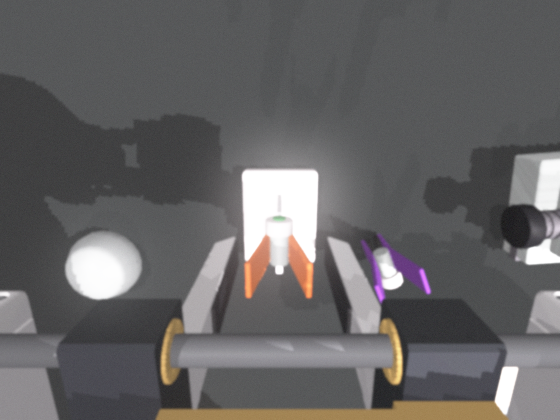

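The clip's wings (247–312 px) lie centred between the fingers (about 236 and 328). Closing.

Request:
step_arm(increments=[0, 0, 0, 0, 0, 0, 0.02, 0, 0, 0, 0, 0, 0, 0.01, 0, 0, 0, 0, 0, 0, 0.005, 0, 0, 0, 0, 0, 0, 0.005, 0, 0, 0, 0, 0, 0, 0.005, 0, 0, 0, 0, 0, 0, 0.005])

```text
time: 4.67
eef_pos: [0.5065, 0.3186, 0.0875]
eef_rot: [[0.103, -0.995, -0.0], [-0.995, -0.103, 0.0], [-0.0, 0.0, -1.0]]
force: [-0.7, 0.0, -0.8]
opening: 0.017
```

Run:
```python
from h import *
s=snap('wrist','w3');print(s['obs']['opening'],s['obs']['force'],s['obs']['eef_pos'])
```

```text
0.016960052791143144 [-0.71421482  0.00310578 -0.8224525 ] [0.50651321 0.31856793 0.08752525]
```

View pics/w3.png

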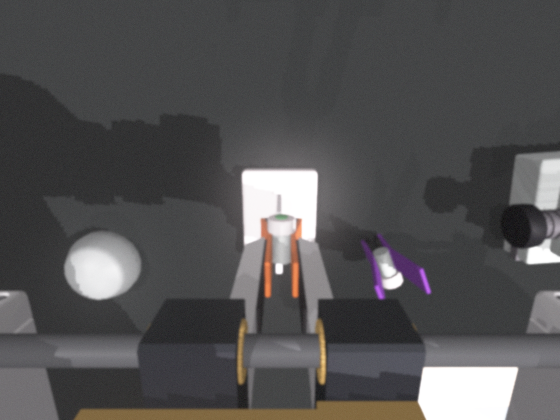

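Request:
step_arm(increments=[0, 0, -0.005, 0, 0, 0, 0.005, 0, 0, -0.01, 0, 0, 0, 0.005, 0, 0, -0.015, 0, 0, 0, 0.005, 0, 0, -0.025, 0, 0, 0, 0.005, 0, 0, -0.03, 0, 0, 0, 0.005, 0, 0, -0.03, 0, 0, 0, 0.005, 0, 0, -0.02, 0, 0, 0, 0.005, 0.028, -0.0012, 0, 0, 0, 0, 0.005, 0.028, -0.0012, 0, 0, 0, 0, 0.005, 0.028, -0.0012, 0, 0, 0, 0, 0.005, 0.028, -0.0012, 0, 0, 0, 0, 0.005, 0.028, -0.0012, 0, 0, 0, 0, 0.005, 0.028, -0.0012, 0, 0, 0, 0, 0.005, 0.028, -0.0012, 0, 0, -0.03, 0, 0.005, 0.01, -0.0012, 0, 0, 0, -0.042, 0.005, 0, 0, 0, 0, 0, -0.042, 0.005, 0, 0, 0, 0, 0, 0, 0.005, 0, 0, 0, 0, 0, 0, 0.005])

```text
time: 6.22
eef_pos: [0.5372, 0.115, 0.2229]
eef_rot: [[0.185, -0.983, -0.003], [-0.982, -0.185, 0.03], [-0.03, -0.003, -1.0]]
force: [-0.5, -0.5, 0.5]
opening: 0.0172
```

Run:
```python
from h import *
s=snap('wrist','w4');print(s['obs']['opening'],s['obs']['force'],s['obs']['eef_pos'],s['obs']['eef_rot'])
```

```text
0.01721026286096814 [-0.5364701  -0.45890184  0.50788472] [0.53716931 0.11501045 0.22286431] [[ 0.18479972 -0.98277295 -0.00252884]
 [-0.98231673 -0.18479138  0.03009973]
 [-0.03004851 -0.0030783  -0.9995437 ]]
```

View pics/w4.png

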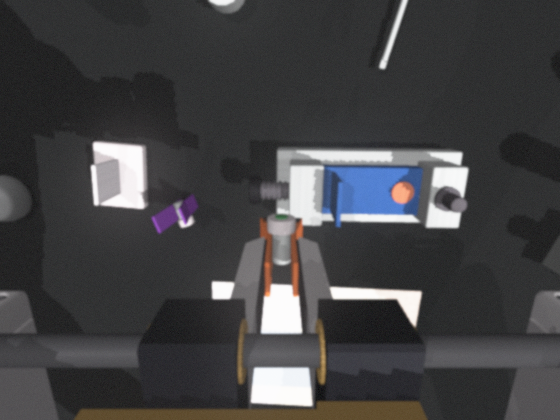

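The clip is held with its wings parallel, at (282,255). The fin's top edge runs vertically at about u=337 and the disc is at (402,193). One row of mine tilted the tool by 0.03 rad by mistake, and I'll undo that. Measuring the fin now.

```bash
cat > m2.py <<'E'
from h import *
import sys
s=load(sys.argv[1]);W=cloud(s);hsv=cv2.cvtColor(s['image'],cv2.COLOR_RGB2HSV).astype(int);H,S,V=[hsv[...,i] for i in range(3)]
def rect(P): return cv2.minAreaRect((P[:,:2]*1000).astype(np.float32))
near=np.hypot(W[...,0]-.55,W[...,1]-.03)<.14
blue=(H>=100)&(H<=125)&(S>130)&near
m=blue&(W[...,2]>.095)&(W[...,2]<.112);print('fin top',m.sum(),W[m].mean(0).round(4),rect(W[m]))
m=blue&(W[...,2]>.06)&(W[...,2]<.112);print('fin all',m.sum(),rect(W[m]))
print('block',rect(W[blue&(W[...,2]<.056)&(W[...,2]>.044)]))
cop=(H<22)&(S>90)&(V>100)&near&(W[...,2]<.062);N,L,st,ce=cv2.connectedComponentsWithStats(cop.astype(np.uint8))
i=1+np.argmax(st[1:,4]);c=ce[i];print('disc px',c,st[i],'ray',ray(s,*c,.053).round(4),'cloud',np.nanmedian(W[L==i],0).round(4))
m=near&(S<70)&(W[...,2]>.070)&(W[...,2]<.08);print('jawtops',rect(W[m]))
R=s['eef_rot'];org=(H>=3)&(H<=18)&(S>140)&(V>60)&(W[...,2]>s['eef_pos'][2]-.08)
P=(W[org]-s['eef_pos'])@R;print('clip in tool',np.nanpercentile(P,[3,50,97],axis=0).round(4).tolist())
f=cv2.getTickCount
E
python3 m2.py w4
python3 - <<'E'
import sys;sys.path.insert(0,'.')
import os;os.chdir('.')
from h import *
s=load('w4');cv2.imwrite('pics/w4c.png',cv2.resize(s['image'][130:300,230:480,::-1],None,fx=3,fy=3,interpolation=cv2.INTER_CUBIC))
E
```

```text
fin top 222 [0.544  0.0642 0.1043] ((542.3716430664062, 63.54969787597656), (43.83420181274414, 4.169957160949707), 10.194925308227539)
fin all 232 ((542.3775634765625, 63.55076599121094), (43.846282958984375, 4.169957160949707), 10.194925308227539)
block ((550.5164794921875, 21.260494232177734), (52.97739028930664, 104.83053588867188), 10.062531471252441)
disc px [402.10294118 191.87352941] [392 182  21  21 340] ray [ 0.5557 -0.0114  0.053 ] cloud [ 0.5556 -0.0114  0.0532]
jawtops ((549.9742431640625, 22.301620483398438), (64.44810485839844, 179.6616973876953), 10.26501178741455)
clip in tool [[-0.0137, -0.0082, -0.0327], [0.0058, -0.0048, -0.0258], [0.0129, 0.009, 0.0358]]
```

View pics/w4c.png

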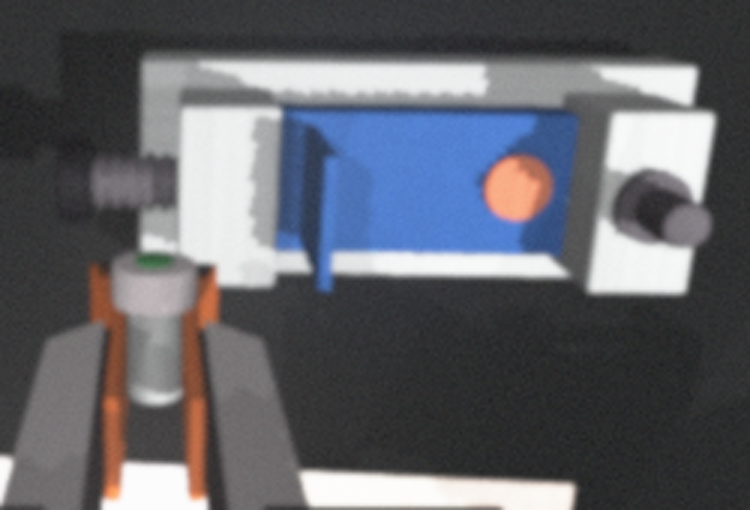

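Request:
step_arm(increments=[0, 0, 0, 0, 0.03, 0, 0.005, 0.013, 0.0015, 0, 0, 0, 0.008, 0.005, 0.013, 0.0015, 0, 0, 0, 0, 0.005, 0.013, 0.0015, 0, 0, 0, 0, 0.005, 0.0128, 0, 0.01, 0, 0, 0, 0.005, 0, 0, 0.02, 0, 0, 0, 0.005, 0, 0, 0.018, 0, 0, 0, 0.005, 0, 0, 0.01, 0, 0, 0, 0.005, 0, 0, 0, 0, 0, 0, 0.005, 0, 0, 0, 0, 0, 0, 0.005])

```text
time: 7.1
eef_pos: [0.5421, 0.0632, 0.1641]
eef_rot: [[0.178, -0.984, 0.002], [-0.984, -0.178, 0.001], [-0.0, -0.002, -1.0]]
force: [0.4, 0.7, 0.2]
opening: 0.017
```

```bash
python3 - <<'E'
from h import *
ims=[]
for n,(u0,u1,v0,v1) in dict(wrist=(200,400,130,330),scene=(235,335,150,250),side=(255,355,160,260)).items():
    s=snap(n,n+'5');ims.append(cv2.resize(s['image'][v0:v1,u0:u1,::-1],(390,390),interpolation=cv2.INTER_CUBIC))
cv2.imwrite('pics/c5.png',cv2.resize(np.hstack(ims),(798,266)) if 0 else np.vstack([np.hstack(ims[1:])]));cv2.imwrite('pics/c5w.png',ims[0])
print(s['obs']['eef_pos'],s['obs']['eef_rot'].round(3).tolist())
E
python3 m2.py wrist5
```

```text
[0.54267484 0.06323228 0.16496291] [[0.178, -0.984, 0.003], [-0.984, -0.178, 0.001], [-0.0, -0.004, -1.0]]
fin top 101 [0.5561 0.0659 0.1052] ((555.539306640625, 65.94217681884766), (16.450031280517578, 3.0927932262420654), 10.275062561035156)
fin all 110 ((555.6940307617188, 65.90908813476562), (16.737323760986328, 3.2044308185577393), 10.171045303344727)
block ((550.1324462890625, 22.059051513671875), (53.16558837890625, 106.73678588867188), 10.268357276916504)
disc px [362.98497854 200.62875536] [351 189  25  24 466] ray [ 0.5556 -0.0117  0.053 ] cloud [ 0.5556 -0.0116  0.0532]
jawtops ((549.7503051757812, 22.109642028808594), (64.79043579101562, 180.0963592529297), 10.163756370544434)
clip in tool [[-0.0108, -0.0082, -0.0328], [0.006, -0.003, -0.031], [0.0119, 0.0107, 0.0282]]
```

View pics/c5.png

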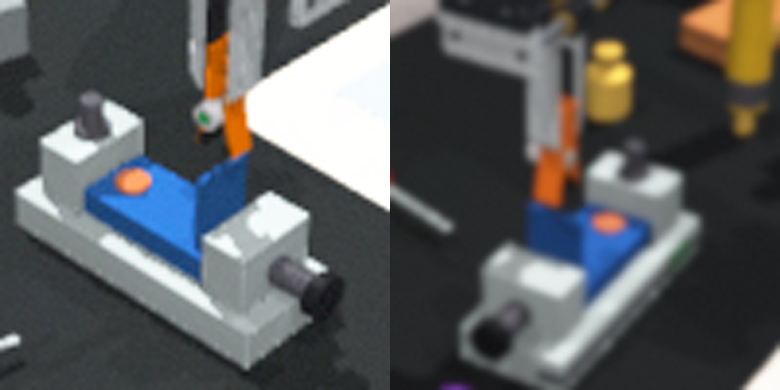

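View pics/c5w.png

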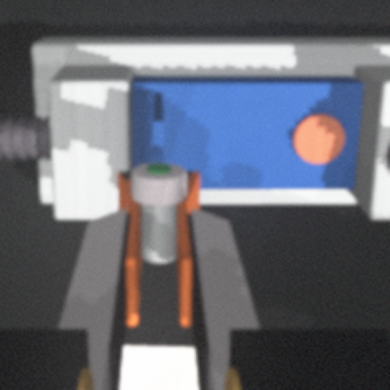

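The wrist crop shows the fin's free end at (157,105), between the clip's jaws (centre about 160). The remeasured fin line agrees to within 1 mm. Lowering.

Request:
step_arm(increments=[0, 0, 0.008, 0, 0, 0, 0.005, 0, 0, 0.008, 0, 0, 0, 0.005, 0, 0, 0.008, 0, 0, 0, 0.005, 0, 0, 0.008, 0, 0, 0, 0.005, 0, 0, 0.006, 0, 0, 0, 0.005, 0, 0, 0, 0, 0, 0, 0.005, 0, 0, 0, 0, 0, 0, 0.005])

```text
time: 7.83
eef_pos: [0.5421, 0.063, 0.1257]
eef_rot: [[0.178, -0.984, 0.002], [-0.984, -0.178, 0.001], [-0.0, -0.002, -1.0]]
force: [-0.2, 0.6, -0.7]
opening: 0.017
```

Run:
```python
from h import *
ims=[]
for n,(u0,u1,v0,v1) in dict(wrist=(200,400,130,330),scene=(235,335,150,250),side=(255,355,160,260)).items():
    s=snap(n,n+'6');ims.append(cv2.resize(s['image'][v0:v1,u0:u1,::-1],(390,390),interpolation=cv2.INTER_CUBIC))
cv2.imwrite('pics/c6.png',np.hstack(ims[1:]))
```

```text
(no output)
```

View pics/c6.png

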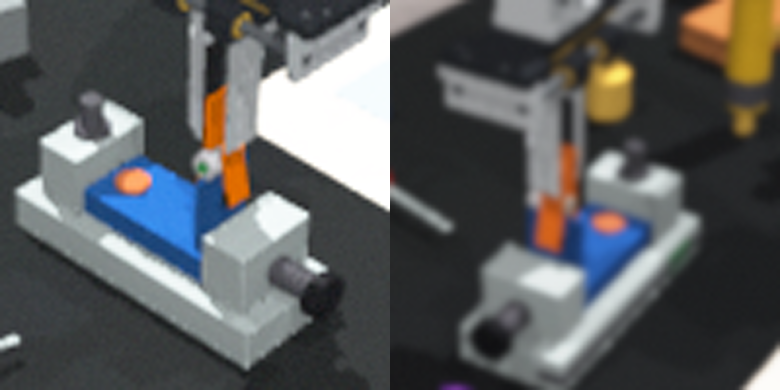

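The jaws straddle the fin's top edge in both views, with one orange jaw in front of the fin, and the force reading is near zero. Opening to let go.

Request:
step_arm(increments=[0, 0, 0, 0, 0, 0, 0.025, 0, 0, 0, 0, 0, 0, 0.035, 0, 0, 0, 0, 0, 0, 0.045, 0, 0, 0, 0, 0, 0, 0.05, 0, 0, 0, 0, 0, 0, 0.05, 0, 0, 0, 0, 0, 0, 0.05, 0, 0, 0, 0, 0, 0, 0.05])

```text
time: 8.57
eef_pos: [0.5424, 0.0629, 0.1262]
eef_rot: [[0.178, -0.984, 0.003], [-0.984, -0.178, 0.0], [0.0, -0.003, -1.0]]
force: [-0.4, 0.2, -0.1]
opening: 0.0496
```

Run:
```python
from h import *
ims=[]
for n,(u0,u1,v0,v1) in dict(wrist=(180,380,140,340),scene=(235,335,150,250)).items():
    s=snap(n,n+'7');ims.append(cv2.resize(s['image'][v0:v1,u0:u1,::-1],(390,390),interpolation=cv2.INTER_CUBIC))
cv2.imwrite('pics/c7.png',np.hstack(ims))
```

```text
(no output)
```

View pics/c7.png

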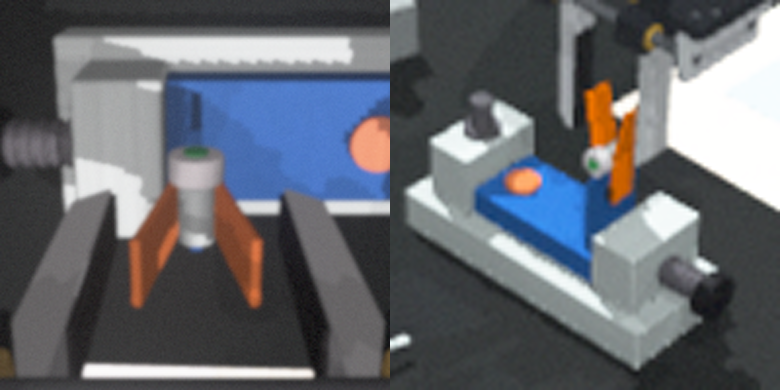

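Released: the wings are splayed between the open fingers with a gap on both sides. Backing off straight up and checking the clip.

Request:
step_arm(increments=[0, 0, -0.01, 0, 0, 0, 0.05, 0, 0, -0.02, 0, 0, 0, 0.05, 0, 0, -0.03, 0, 0, 0, 0.05, 0, 0, -0.035, 0, 0, 0, 0.05, 0, 0, -0.035, 0, 0, 0, 0.06, 0, 0, -0.025, 0, 0, 0, 0.06, 0, 0, 0, 0, 0, 0, 0.06])

```text
time: 9.25
eef_pos: [0.5437, 0.0636, 0.287]
eef_rot: [[0.178, -0.984, 0.01], [-0.984, -0.178, 0.001], [0.001, -0.01, -1.0]]
force: [0.5, 0.9, 0.3]
opening: 0.0599
```

```bash
cat > m3.py <<'E'
from h import *
import sys
for n,t in(('wrist','w'),('scene','s')):
    s=snap(n,t+sys.argv[1]);W=cloud(s);hsv=cv2.cvtColor(s['image'],cv2.COLOR_RGB2HSV).astype(int);H,S,V=[hsv[...,i] for i in range(3)]
    m=(H>=3)&(H<=18)&(S>140)&(V>60)&(np.hypot(W[...,0]-.542,W[...,1]-.064)<.05)&(W[...,2]>.06)
    P=W[m];top=P[P[:,2]>np.percentile(P[:,2],97)-.015]
    print(n,'z 1..99%',np.percentile(P[:,2],[1,99]).round(4),'top rect',cv2.minAreaRect((top[:,:2]*1000).astype(np.float32)),'all',cv2.minAreaRect((P[:,:2]*1000).astype(np.float32)))
E
python3 m3.py 8;python3 m2.py w8|grep -E 'disc|fin'
```

```text
wrist z 1..99% [0.1237 0.4121] top rect ((566.6475830078125, 60.50935745239258), (11.239781379699707, 75.86518859863281), 9.480132102966309) all ((551.8015747070312, 57.66101837158203), (39.87049865722656, 75.8453598022461), 11.440445899963379)
scene z 1..99% [0.0868 0.1586] top rect ((542.99267578125, 65.21480560302734), (35.33942413330078, 20.90005874633789), 89.19634246826172) all ((540.26904296875, 63.95684051513672), (23.59902572631836, 36.45585632324219), 11.391128540039062)
fin top 11 [0.5622 0.0671 0.1051] ((562.2463989257812, 67.23961639404297), (3.1301193237304688, 2.257922649383545), 10.166500091552734)
fin all 15 ((562.3455810546875, 67.21521759033203), (3.319138765335083, 2.3399996757507324), 10.109516143798828)
disc px [339.67391304 177.75217391] [331 170  18  17 230] ray [ 0.5554 -0.0115  0.053 ] cloud [ 0.5555 -0.0115  0.0533]
```

Clip top is at 0.159 m, so the jaw tips are about 20 mm below the fin edge, centred and upright. Now to the probe.

Request:
step_arm(increments=[0.0275, 0.0071, 0, 0, 0, 0, 0.06, 0.0275, 0.0071, 0, 0, 0, 0, 0.06, 0.0275, 0.0071, 0, 0, 0, 0, 0.06, 0.0275, 0.0071, 0, 0, 0, 0, 0.06, 0.0275, 0.0071, 0, 0, 0, 0, 0.06, 0.0275, 0.0071, 0, 0, 0, 0, 0.06, 0.0275, 0.0071, 0, 0, 0, 0, 0.06, 0.0275, 0.0071, 0, 0, 0, 0, 0.06, 0.0275, 0.0071, 0, 0, 0, 0, 0.06, 0.0275, 0.0071, 0, 0, 0, 0, 0.06, 0.0275, 0.0071, 0, 0, 0, 0, 0.06, 0.0275, 0.0071, 0.018, 0, 0, 0, 0.06, 0, 0, 0.018, 0, 0, 0, 0.06, 0, 0, 0, 0, 0, 0, 0.06, 0, 0, 0, 0, 0, 0, 0.06])

```text
time: 10.6
eef_pos: [0.5163, -0.2761, 0.2439]
eef_rot: [[0.178, -0.984, 0.0], [-0.984, -0.178, 0.002], [-0.002, -0.001, -1.0]]
force: [0.2, 1.1, 0.7]
opening: 0.0601
```

```bash
cat > m4.py <<'E'
from h import *
import sys
s=snap('wrist',sys.argv[1]);o=s['obs'];W=cloud(s);hsv=cv2.cvtColor(s['image'],cv2.COLOR_RGB2HSV).astype(int);H,S,V=[hsv[...,i] for i in range(3)]
print(o['eef_pos'],o['eef_rot'].round(3).tolist(),o['q'].round(2))
near=np.hypot(W[...,0]-.519,W[...,1]+.276)<.055
m=near&((H<8)|(H>172))&(S>150)&(W[...,2]>.11)&(W[...,2]<.15)
N,L,st,ce=cv2.connectedComponentsWithStats(m.astype(np.uint8));
for i in range(1,N):
    if st[i,4]>15: print('cap',ce[i],st[i],ray(s,*ce[i],.13).round(4),np.nanmedian(W[L==i],0).round(4))
y=near&(H>=15)&(H<=32)&(S>130)&(W[...,2]>.05)&(W[...,2]<.15)
P=W[y];print('yellow',y.sum(),np.nanpercentile(P,[2,50,98],axis=0).round(4).tolist())
t=near&(W[...,2]>.120)&(W[...,2]<.140);print('top all',cv2.minEnclosingCircle((W[t][:,:2]*1000).astype(np.float32)),t.sum())
g=(np.hypot(W[...,0]-.519,W[...,1]+.276)<.07)&(S<70)&(W[...,2]>.038)&(W[...,2]<.052);print('holder',cv2.minAreaRect((W[g][:,:2]*1000).astype(np.float32)))
b=(np.hypot(W[...,0]-.609,W[...,1]+.257)<.05)&(W[...,2]>.145);print('big',np.nanmedian(W[b],0).round(3),b.sum())
E
python3 m4.py w9
```

```text
[ 0.51632637 -0.2760746   0.24388539] [[0.178, -0.984, 0.0], [-0.984, -0.178, 0.002], [-0.002, -0.001, -1.0]] [ 0.76  0.34 -0.4   1.66  0.14  1.17 -1.07]
cap [285.01503759 199.27067669] [279 193  13  13 133] [ 0.5171 -0.2791  0.13  ] [ 0.5173 -0.279   0.1304]
yellow 689 [[0.5059, -0.2906, 0.069], [0.5252, -0.2777, 0.1276], [0.5314, -0.267, 0.1298]]
top all ((517.604736328125, -279.56939697265625), 14.409533500671387) 697
holder ((517.6072998046875, -279.6805725097656), (70.04967498779297, 70.34236145019531), 82.50959777832031)
big [ 0.607 -0.259  0.156] 1840
```

View pics/w9.png

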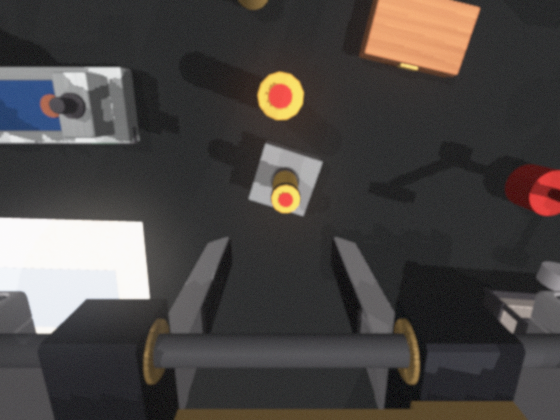

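The small probe in the holder is at (285,199), its top at 0.130 m, which matches 10 + 120 mm. The taller one is at (280,96). Axis at (0.5174, -0.2793). Descending.

Request:
step_arm(increments=[0.0033, -0.0007, 0.01, 0, 0, 0, 0.06, 0, 0, 0.025, 0, 0, 0, 0.06, 0, 0, 0.025, 0, 0, 0, 0.06, 0, 0, 0.025, 0, 0, 0, 0.06, 0, 0, 0.025, 0, 0, 0, 0.06, 0, 0, 0.025, 0, 0, 0, 0.06, 0, 0, 0.018, 0, 0, 0, 0.06, 0, 0, 0.012, 0, 0, 0, 0.06, 0, 0, 0, 0, 0, 0, 0.06, 0, 0, 0, 0, 0, 0, 0.06])

```text
time: 11.48
eef_pos: [0.5189, -0.2798, 0.0803]
eef_rot: [[0.178, -0.984, 0.003], [-0.984, -0.178, 0.0], [-0.0, -0.003, -1.0]]
force: [0.3, 0.3, 0.9]
opening: 0.0598
```

```bash
python3 m4.py w10
```

```text
[ 0.51894474 -0.27978228  0.08034325] [[0.178, -0.984, 0.003], [-0.984, -0.178, 0.0], [-0.0, -0.003, -1.0]] [ 0.72  0.52 -0.36  1.8   0.23  0.86 -1.14]
cap [280.10645161 298.83870968] [266 286  29  27 620] [ 0.517  -0.2796  0.13  ] [ 0.5173 -0.2796  0.1304]
yellow 3421 [[0.5059, -0.2913, 0.0634], [0.5268, -0.2779, 0.126], [0.531, -0.267, 0.1293]]
top all ((527.1013793945312, -278.52227783203125), 42.368465423583984) 4764
holder ((517.1367797851562, -279.8775939941406), (70.24344635009766, 70.87085723876953), 82.50337982177734)
big [ 0.607 -0.259  0.156] 11735
```

View pics/w10.png

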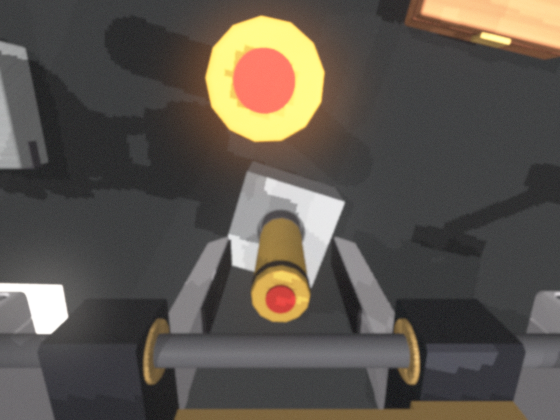

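The probe is centred between the fingers. A 1.5 mm correction along the pads, then close.

Request:
step_arm(increments=[0, 0.0015, 0, 0, 0, 0, 0.045, 0, 0, 0.001, 0, 0, 0, 0.03, 0, 0, 0, 0, 0, 0, 0.015, 0, 0, 0, 0, 0, 0, 0.015, 0, 0, 0, 0, 0, 0, 0.015, 0, 0, 0, 0, 0, 0, 0.015])

```text
time: 12.03
eef_pos: [0.5172, -0.2803, 0.0791]
eef_rot: [[0.178, -0.984, 0.003], [-0.984, -0.178, 0.0], [0.0, -0.003, -1.0]]
force: [-0.6, 0.3, 1.7]
opening: 0.0272
```

Request:
step_arm(increments=[0, 0, -0.005, 0, 0, 0, 0.015, 0, 0, -0.01, 0, 0, 0, 0.015, 0, 0, -0.015, 0, 0, 0, 0.015, 0, 0, -0.025, 0, 0, 0, 0.015, 0, 0, -0.025, 0, 0, 0, 0.015, 0, 0, -0.03, 0, 0, 0, 0.015, 0, 0, -0.03, 0, 0, 0, 0.015, 0, 0, -0.02, 0, 0, 0, 0.015, 0, 0, 0, 0, 0, 0, 0.015, 0, 0, 0, 0, 0, 0, 0.015])

```text
time: 12.87
eef_pos: [0.517, -0.2805, 0.2404]
eef_rot: [[0.178, -0.984, 0.004], [-0.984, -0.178, -0.001], [0.002, -0.004, -1.0]]
force: [-0.5, 0.9, -1.6]
opening: 0.0279
```

```bash
cat > m5.py <<'E'
from h import *
import sys
o=robot.get_obs();p=np.array(o['eef_pos']);R=np.array(o['eef_rot']);print('tcp',p.round(4),R.round(3).tolist(),'op',o['opening'],'F',o['force'].round(1))
for n,t in(('scene','s'),('side','d')):
    s=snap(n,t+sys.argv[1]);M=np.linalg.inv(T(s))
    def pr(P): c=M[:3,:3]@P+M[:3,3];return np.array([s['fx']*c[0]/c[2]+s['cx'],s['fy']*c[1]/c[2]+s['cy']])
    g=p-R[:,2]*.019; u,v=pr(g).astype(int); tip=pr(g+R[:,2]*.088); print(n,'expected grip px',u,v,'tip px',tip.round(1))
    im=s['image'][:,:,::-1].copy();im=im[max(0,v-60):v+90,u-75:u+75];cv2.imwrite('pics/'+t+sys.argv[1]+'c.png',cv2.resize(im,None,fx=4,fy=4,interpolation=cv2.INTER_CUBIC))
    W=cloud(s);hsv=cv2.cvtColor(s['image'],cv2.COLOR_RGB2HSV).astype(int);H,S,V=[hsv[...,i] for i in range(3)]
    m=(H>=14)&(H<=32)&(S>120)&(V>60)&(np.hypot(W[...,0]-p[0],W[...,1]-p[1])<.035)
    P=W[m];print(' yellow z',np.percentile(P[:,2],[1,99]).round(4))
    cam=T(s)[:3,3]
    for lo,hi in((-.066,-.03),(-.03,0),(0,.02)):
        # z relative to TCP
        q=P[(P[:,2]-p[2]>lo)&(P[:,2]-p[2]<hi)]
        if len(q)>8: print('  band',lo,hi,len(q),np.median(q,0).round(4))
a=np.hstack([cv2.resize(cv2.imread('pics/'+t+sys.argv[1]+'c.png'),(390,390)) for t in 'sd']);cv2.imwrite('pics/sd'+sys.argv[1]+'.png',a)
E
python3 m5.py 11
```

```text
tcp [ 0.517  -0.2805  0.2404] [[0.178, -0.984, 0.004], [-0.984, -0.178, -0.001], [0.002, -0.004, -1.0]] op 0.02785532160236621 F [-0.5  0.9 -1.6]
scene expected grip px 221 80 tip px [222.9 109.2]
 yellow z [0.1757 0.3666]
  band -0.066 -0.03 23 [ 0.5192 -0.272   0.1849]
  band -0.03 0 83 [ 0.5236 -0.2696  0.2259]
  band 0 0.02 41 [ 0.5273 -0.2714  0.2516]
side expected grip px 380 126 tip px [377.1 153.1]
 yellow z [0.1711 0.315 ]
  band -0.066 -0.03 23 [ 0.5148 -0.2708  0.1871]
  band -0.03 0 76 [ 0.5117 -0.2668  0.2253]
  band 0 0.02 18 [ 0.5068 -0.2754  0.2508]
```

View pics/sd11.png

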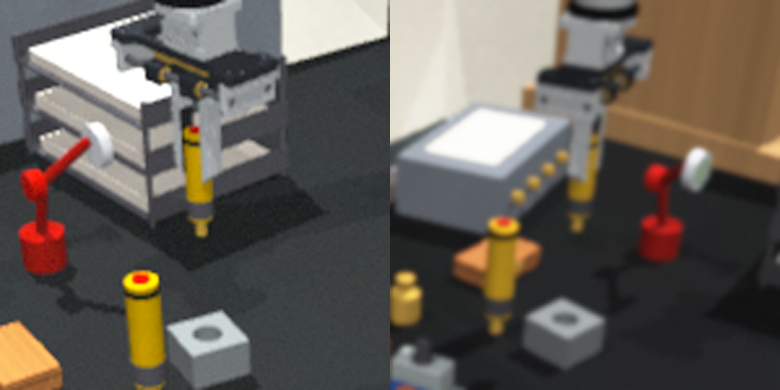

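The probe is out of the holder and hanging upright, nose at about z=0.171. Carrying it over the disc at that height, which clears the stud top at 0.101.

Request:
step_arm(increments=[-0.008, -0.0027, 0, 0, 0, 0, 0.015, -0.016, -0.0054, 0, 0, 0, 0, 0.015, -0.02, -0.0067, 0, 0, 0, 0, 0.015, -0.02, -0.0067, 0, 0, 0, 0, 0.015, -0.02, -0.0067, 0, 0, 0, 0, 0.015, -0.02, -0.0067, 0, 0, 0, 0, 0.015, -0.02, -0.0067, 0, 0, 0, 0, 0.015, -0.02, -0.0067, 0, 0, 0, 0, 0.015, -0.02, -0.0067, 0, 0, 0, 0, 0.015, -0.02, -0.0067, 0, 0, 0, 0, 0.015, -0.02, -0.0067, 0, 0, 0, 0, 0.015, -0.02, -0.0067, 0, 0, 0, 0, 0.015, -0.018, -0.006, 0, 0, 0, 0, 0.015, -0.0105, -0.0035, 0, 0, 0, 0, 0.015, -0.005, -0.0017, 0, 0, 0, 0, 0.015, 0, 0, 0, 0, 0, 0, 0.015, 0, 0, 0, 0, 0, 0, 0.015, 0, 0, 0, 0, 0, 0, 0.015])

```text
time: 14.47
eef_pos: [0.5557, -0.0128, 0.2389]
eef_rot: [[0.176, -0.984, 0.002], [-0.984, -0.176, 0.0], [0.0, -0.002, -1.0]]
force: [0.2, -0.4, -0.8]
opening: 0.0277
```

```bash
python3 m5.py 12
python3 - <<'E'
from h import *
s=snap('wrist','w12');W=cloud(s);o=s['obs'];hsv=cv2.cvtColor(s['image'],cv2.COLOR_RGB2HSV).astype(int);H,S,V=[hsv[...,i] for i in range(3)]
P=(W-o['eef_pos'])@o['eef_rot']
m=((H<8)|(H>172))&(S>150)&(P[...,2]<-.03)&(abs(P[...,0])<.03)
print('cap in tool',m.sum(),np.nanmedian(P[m],0).round(4),np.argwhere(m).mean(0))
E
python3 m2.py w12|grep disc
```

```text
tcp [ 0.5557 -0.0128  0.2389] [[0.176, -0.984, 0.002], [-0.984, -0.176, 0.0], [0.0, -0.002, -1.0]] op 0.027713289349879988 F [ 0.2 -0.4 -0.8]
scene expected grip px 268 126 tip px [268.4 157.7]
 yellow z [0.1716 0.3652]
  band -0.066 -0.03 29 [ 0.5585 -0.0068  0.181 ]
  band -0.03 0 106 [ 0.5642 -0.0022  0.2239]
  band 0 0.02 56 [ 0.5662 -0.006   0.2492]
side expected grip px 313 153 tip px [312.5 181.6]
 yellow z [0.1706 0.3656]
  band -0.066 -0.03 32 [ 0.5543 -0.0037  0.1866]
  band -0.03 0 80 [ 5.488e-01 -5.000e-04  2.240e-01]
  band 0 0.02 34 [ 0.5468 -0.0083  0.2495]
cap in tool 636 [-0.0001 -0.0004 -0.0512] [296.69025157 281.01257862]
disc px [280.58965517 183.02068966] [271 174  20  19 290] ray [ 0.5556 -0.0118  0.053 ] cloud [ 0.5558 -0.0117  0.0533]
```

View pics/sd12.png

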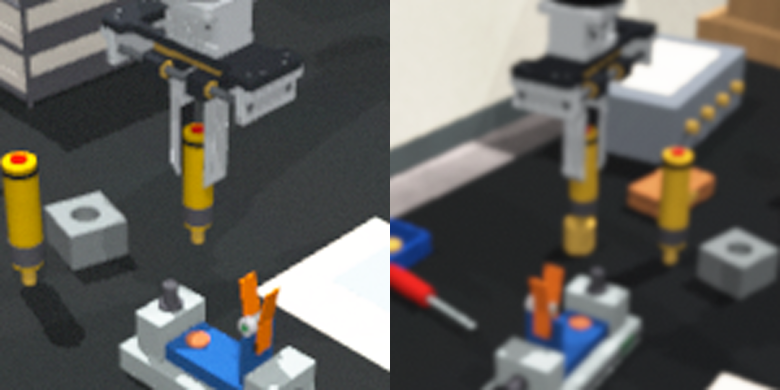

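View pics/w12.png

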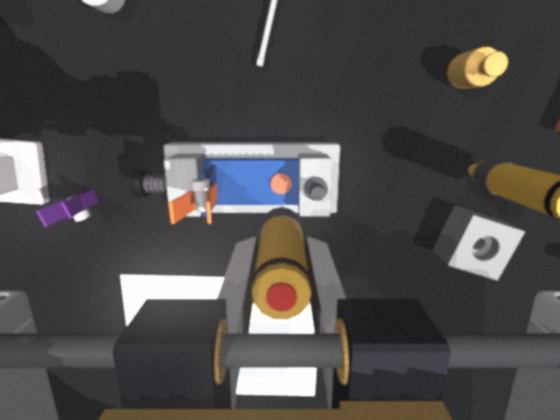

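The cap lies on the tool axis within 0.5 mm and the disc is at (0.5556, -0.0118). I'll check the probe's tilt from the nose position in the scene and side images.

```bash
cat > m6.py <<'E'
from h import *
import sys
o=robot.get_obs();p=np.array(o['eef_pos']);R=np.array(o['eef_rot']);k=sys.argv[1]
cap=p-R[:,2]*.0512
for t in 'sd':
    s=load(t+k);M=np.linalg.inv(T(s))
    def pr(P): c=M[:3,:3]@P+M[:3,3];return np.array([s['fx']*c[0]/c[2]+s['cx'],s['fy']*c[1]/c[2]+s['cy']])
    W=cloud(s);hsv=cv2.cvtColor(s['image'],cv2.COLOR_RGB2HSV).astype(int);H,S,V=[hsv[...,i] for i in range(3)]
    a,b=pr(cap),pr(p+R[:,2]*.069)
    print(t,'expected cap',a.round(1),'tip',b.round(1))
    v0,v1=int(a[1])-6,int(b[1])+8
    m=(H>=12)&(H<=35)&(S>90)&(V>40)
    for v in range(v0,v1,2):
        uc=a[0]+(b[0]-a[0])*(v-a[1])/(b[1]-a[1]); w=np.arange(int(uc)-14,int(uc)+15);c=w[m[v,w]]
        if len(c): print('  row',v,'exp',uc.round(1),'yellow',c.min(),c.max(),'mid',(c.min()+c.max())/2)
E
python3 m6.py 12
python3 - <<'E'
import os;os.chdir('.')
from h import *
ims=[]
for t,(u,v) in dict(s12=(268,140),d12=(313,165)).items():
    s=load(t);ims.append(cv2.resize(s['image'][v-30:v+30,u-30:u+30,::-1],(390,390),interpolation=cv2.INTER_CUBIC))
cv2.imwrite('pics/z12.png',np.hstack(ims))
E
```

```text
s expected cap [268.8 114.3] tip [268.5 157.7]
  row 114 exp 268.8 yellow 264 267 mid 265.5
  row 116 exp 268.8 yellow 263 266 mid 264.5
  row 118 exp 268.8 yellow 263 271 mid 267.0
  row 120 exp 268.8 yellow 264 270 mid 267.0
  row 122 exp 268.8 yellow 263 270 mid 266.5
  row 124 exp 268.7 yellow 263 271 mid 267.0
  row 126 exp 268.7 yellow 263 271 mid 267.0
  row 128 exp 268.7 yellow 263 270 mid 266.5
  row 130 exp 268.7 yellow 263 270 mid 266.5
  row 132 exp 268.7 yellow 263 270 mid 266.5
  row 134 exp 268.7 yellow 263 270 mid 266.5
  row 136 exp 268.6 yellow 263 270 mid 266.5
  row 138 exp 268.6 yellow 263 274 mid 268.5
  row 140 exp 268.6 yellow 263 274 mid 268.5
  row 142 exp 268.6 yellow 263 274 mid 268.5
  row 144 exp 268.6 yellow 263 274 mid 268.5
  row 146 exp 268.6 yellow 267 271 mid 269.0
  row 152 exp 268.5 yellow 264 273 mid 268.5
  row 154 exp 268.5 yellow 266 271 mid 268.5
  row 156 exp 268.5 yellow 266 271 mid 268.5
  row 158 exp 268.5 yellow 267 271 mid 269.0
d expected cap [313.4 142. ] tip [312.4 181.6]
  row 141 exp 313.4 yellow 315 316 mid 315.5
  row 143 exp 31
[... 273 characters left out ...]
 yellow 313 317 mid 315.0
  row 157 exp 313.0 yellow 313 317 mid 315.0
  row 159 exp 313.0 yellow 313 318 mid 315.5
  row 161 exp 312.9 yellow 313 318 mid 315.5
  row 163 exp 312.9 yellow 306 318 mid 312.0
  row 165 exp 312.8 yellow 306 318 mid 312.0
  row 167 exp 312.8 yellow 306 318 mid 312.0
  row 169 exp 312.7 yellow 307 317 mid 312.0
  row 171 exp 312.7 yellow 311 312 mid 311.5
  row 175 exp 312.6 yellow 306 315 mid 310.5
  row 177 exp 312.5 yellow 304 317 mid 310.5
  row 179 exp 312.5 yellow 304 317 mid 310.5
  row 181 exp 312.4 yellow 304 317 mid 310.5
  row 183 exp 312.4 yellow 304 317 mid 310.5
  row 185 exp 312.3 yellow 304 317 mid 310.5
  row 187 exp 312.3 yellow 304 317 mid 310.5
```

View pics/z12.png

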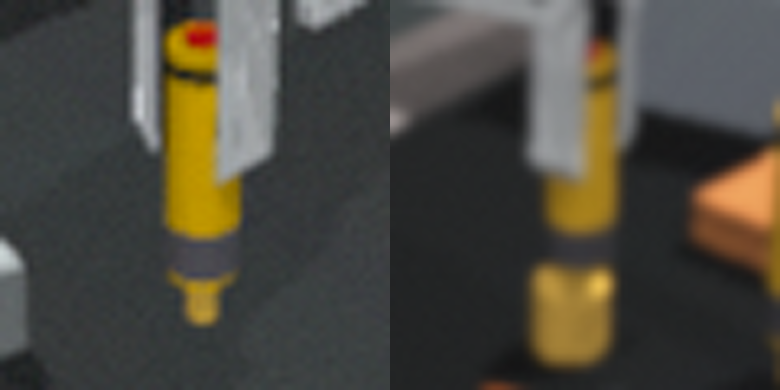

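The nose is on the expected axis (scene 268.8 vs 268.5 px, tip row about 158), so the probe is upright to about 0.015 rad. In the side view the brass weight sits behind the nose. Lowering most of the way.

Request:
step_arm(increments=[-0.001, 0, 0.006, 0, 0, 0, 0.015, 0, 0, 0.012, 0, 0, 0, 0.015, 0, 0, 0.015, 0, 0, 0, 0.015, 0, 0, 0.015, 0, 0, 0, 0.015, 0, 0, 0.015, 0, 0, 0, 0.015, 0, 0, 0.012, 0, 0, 0, 0.015, 0, 0, 0.007, 0, 0, 0, 0.015, 0, 0, 0.003, 0, 0, 0, 0.015, 0, 0, 0, 0, 0, 0, 0.015, 0, 0, 0, 0, 0, 0, 0.015])

```text
time: 15.45
eef_pos: [0.5561, -0.0106, 0.1545]
eef_rot: [[0.178, -0.984, 0.003], [-0.984, -0.178, 0.0], [0.0, -0.003, -1.0]]
force: [0.2, -0.0, -0.8]
opening: 0.0274
```

```bash
python3 m5.py 13 | grep -E 'tcp|exp'
python3 - <<'E'
from h import *
ims=[]
for t,(u,v) in dict(s13=(268,180),d13=(312,205)).items():
    s=load(t);ims.append(cv2.resize(s['image'][v-40:v+40,u-40:u+40,::-1],(390,390),interpolation=cv2.INTER_CUBIC))
cv2.imwrite('pics/z13.png',np.hstack(ims))
E
```

```text
tcp [ 0.5561 -0.0106  0.1545] [[0.178, -0.984, 0.003], [-0.984, -0.178, 0.0], [0.0, -0.003, -1.0]] op 0.027376557533844686 F [ 0.2 -0.  -0.8]
scene expected grip px 268 156 tip px [268.6 185.8]
side expected grip px 311 180 tip px [311.3 207.2]
```

View pics/z13.png

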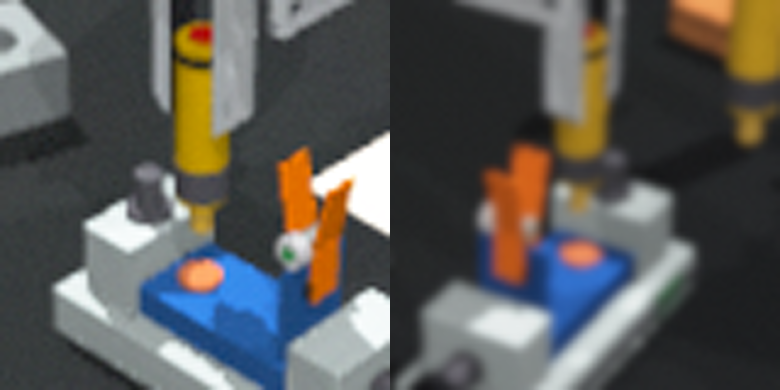

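In both views the nose stands directly above the disc (scene 203 vs 202, side 580 vs 581 crop px), well clear of the stud and clip. Lowering the last 24.5 mm gently.

Request:
step_arm(increments=[0.0008, 0, 0.005, 0, 0, 0, 0.015, 0, 0, 0.006, 0, 0, 0, 0.015, 0, 0, 0.005, 0, 0, 0, 0.015, 0, 0, 0.004, 0, 0, 0, 0.015, 0, 0, 0.003, 0, 0, 0, 0.015, 0, 0, 0.001, 0, 0, 0, 0.015, 0, 0, 0, 0, 0, 0, 0.015, 0, 0, 0, 0, 0, 0, 0.015, 0, 0, 0, 0, 0, 0, 0.015, 0, 0, 0, 0, 0, 0, 0.015])

```text
time: 16.38
eef_pos: [0.5562, -0.0113, 0.1303]
eef_rot: [[0.178, -0.984, 0.003], [-0.984, -0.178, 0.0], [0.0, -0.003, -1.0]]
force: [0.5, -0.4, -1.1]
opening: 0.0276
```

```bash
python3 m5.py 14 | grep -E 'tcp|exp'; python3 m3.py 15 | grep scene
python3 - <<'E'
from h import *
ims=[]
for t,(u,v) in dict(s14=(270,190),d14=(312,215)).items():
    s=load(t);ims.append(cv2.resize(s['image'][v-30:v+30,u-30:u+30,::-1],(390,390),interpolation=cv2.INTER_CUBIC))
cv2.imwrite('pics/z14.png',np.hstack(ims))
o=robot.get_obs();print(o['eef_pos'],abs(o['qd']).max(),o['time'],o['force'])
E
```

```text
tcp [ 0.5562 -0.0113  0.1303] [[0.178, -0.984, 0.003], [-0.984, -0.178, 0.0], [0.0, -0.003, -1.0]] op 0.027638400945091384 F [ 0.5 -0.4 -1.1]
scene expected grip px 268 164 tip px [268.4 193.2]
side expected grip px 311 188 tip px [311.3 213.9]
scene z 1..99% [0.0864 0.1593] top rect ((540.3057861328125, 65.5350112915039), (20.672100067138672, 35.93709182739258), 9.154556274414062) all ((540.802490234375, 65.50654602050781), (22.63114356994629, 36.038047790527344), 7.490101337432861)
[ 0.55606071 -0.01140814  0.1302206 ] 0.0021547828762175643 16.5833 [-0.38719868 -0.30361231 -1.37417248]
```

View pics/z14.png

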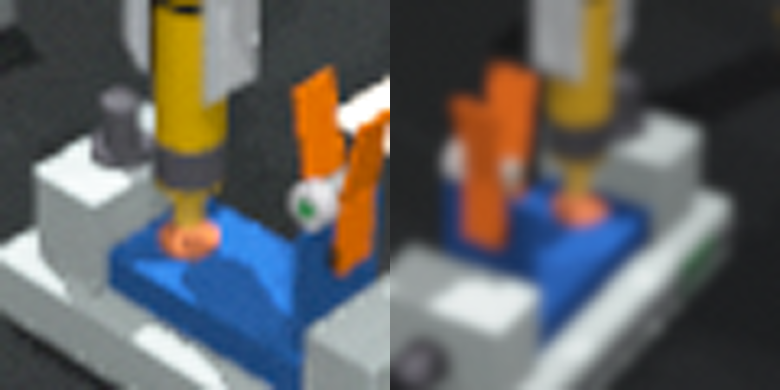

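Nose end at z≈0.061, about 8 mm above the disc and centred in both views. The arm is still and the force is steady. The clip top is unchanged at 0.159. Handing in.

```bash
python3 -c "
from h import *
print(robot.hand_in())"
```

```text
the job is handed in; nothing more can be done
None
```

I clipped the orange clip onto the fin and let it go. I then lifted the smaller yellow probe from its holder, and I'm holding it upright over the copper disc. I handed in at about 16.6 s; the hand-in reported no verdict.

**Clip:** its jaw tips came out about 20 mm below the fin's edge. It was within about 2 mm of the fin's middle and upright by eye in both camera views. It had not shifted at the last check, and the fingers have been clear of it since the release. I did not measure the pinch force.

**Probe:** the nose came out about 8 mm above the disc, at z ≈ 0.061 m against 0.053 m. It was within about 1 mm of the disc axis and tilted less than about 0.02 rad. The arm was still, with no sign of contact in the force reading.

**Disagreements:** the fixed cameras and the wrist camera differed by about 2 mm on the disc and fin positions. I used the wrist values. The nose height comes from the arm pose and the measured cap position. In the fixed views I only confirmed it by eye, partly because the brass weight stood behind the nose in one side view.

**Slip and other objects:** one move row tilted the tool by 0.03 rad while it carried the clip, and I corrected it before placing. None of the other objects was on the arm's path, but I did not measure them again at the end.

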